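Empty a tumbled pulley, key the shaft home and hold it

ROBOT

A 6-joint arm with a two-finger parallel gripper is mounted at the origin on a cart in front of the work surface, level with it; the furniture and walls round the work are solid. World frame = base frame: x ahead of the robot, y to its left, z up, the work surface at z = 0. Lengths are in m, angles in rad, forces in N, time in s.
With the tool pointing down it reaches from about 0.325 to 0.9 m from the base axis. Payload 6.1 kg.
Tool frame: the origin (TCP) lies at the centre of the arm's flange, where the gripper is bolted on; the fingertips stand 182 mm ahead of it and the grasp point (between the pads) lies 164 mm ahead of it; z points along the fingers, y is the direction in which the jaws open and shut (so a half turn about z gives the same grasp; the last joint's range is limited). The gripper opens to 87 mm and grips with 3 to 60 N. Pads are 19 mm wide; open, the fingers measure 117 mm over their backs; the gripper's body (75 mm by 190 mm) begins 51 mm behind the grasp point.
Start: joints at [1.181, 0.22, 1.526, -0, 1.395, -0.126], TCP at [0.163, 0.603, 0.405] pointing down, gripper open.
Joint ranges: [-2.98, 2.98], [-0.91, 2.08], [0.09, 2.57], [-1.24, 4.39], [0.2, 2.65], [-2.68, 2.68]. Speed limits (rad/s): [2.57, 2.57, 3.01, 3.14, 3.14, 3.14].

INTERFACE

Orientations are given as a unit quaternion [w, x, y, z].
In Python, from station import bot gives the robot as it stands.
- The arm moves only by the tool apply_moves, never from a script. Its argument "series" is a list of rows, each a list of 6 numbers: the shift along the tool's x, y, z in mm, then the turn, a rotation vector about the tool's x, y, z in degrees. A call has 1 to 5 rows; each row shifts and turns the commanded pose from where the row before left it, along the tool's axes as they then stand; what a row does not reach is not made up. A row lasts 1/8 s, in which the tool goes at most 62.5 mm and 10.7 degrees, less where a joint would pass 70% of its speed; a pose out of reach is approached as far as the arm can. A call with a gripper value outside its range is refused whole. "hand" is the gripper's target within -1 to 1 (fully open at 1, half-way at 0, shut at -1), set as the call begins (left out, the last holds). The fingers move at their own pace and stop on an object; "newtons" is the grip in N (left out, the last holds). Time passes only in rows, so rows that do not move let the fingers close. It gives the time, the measured TCP pose, the force and the opening at its end, in the units of the state.
- bot.read_state(): the state, without advancing time (a new reading comes with each control period).
- bot.camera(name): name is "side" or "top"; returns (picture, depth): 480x640x3 uint8, red, green, blue; 480x640 float32, m along the optical axis (not along the pixel's ray), 0 where there is no reading.
- bot.camera_model(name): a dict with "K" (3x3 intrinsics, pixels), "D" ([k1, k2, p1, p2, k3] as OpenCV has them; the pictures are not rectified), "camera_from_world" (4x4, takes a point from world to camera coordinates). Camera axes: x right, y down, z forward; pixel columns grow to the right and rows downward; lengths in m; the calibration is good to about 2 mm. A picture is of the moment at which its call begins. camera_model takes no time and is no camera call.
- bot.close_job(): hands the job in, once; it reports no verdict.
The state is a dict: "time": time; "qpos": joint angles; "joint_velocities": joint speeds; "joint_efforts": joint torques, N m; "ee_pos": TCP position; "tcp_rot": TCP orientation; "wrist_force": force on the tool from outside, world axes, zero at the start; "torque": the same for the moment, N m; "finger_gap": finger opening in m.
Only numpy, scipy, OpenCV 4.12 (cv2) and the standard library are available. Lean on these libraries where they do the work, as an engineer would, in place of code of your own. Each camera call takes 0.05 s, during which the arm holds its last target.

TASK

The toothed pulley in the tilting chuck came back from the tumbler with four ceramic chips still in its hollow: pull the red-balled lever over towards you until all of them have dropped into the tray below, then swing the lever back so that the pulley stands upright against its stop. Take the keyed shaft out of the wooden stand, push its plain end into the pulley's bore, turn it until the key slips into the keyway, and press on against the ejector spring until the collar is down on the pulley's floor. Finish holding it there, still gripping and pressing, ready for the set screw; leave the chips in the tray and the loupe, caliper and hex key where they lie.

Things in the scene. Friction and masses are not known exactly. Their poses are not given: they have to be found in the camera images.
- fixture: tilting chuck stand, fixed: two grey bearing posts (149 mm high, at y 61 to 72 mm either side) on a base plate, with an aluminium chip tray between and in front of them (x -134 to 60 mm, y -59 to 59 mm, floor 11 mm and rim 42 mm above the table). Origin on the table under the tilt axis; x points away from the robot, y along the tilt axis, z up. Place and yaw (within 0.3 rad) vary
- cradle (a joint): tilt of chuck and pulley, rad, about a level axis along the fixture's y, 125 mm above its origin: 0 = pulley upright at its stop; grows as the lever is pulled towards the robot (fixture -x); stop at 2.4 = mouth down over the tray. Stiff hinge (3 to 5 N at the ball), stays where it is left. The chips slide out beyond about 2.2
- lever_ball (a point): centre of the red ball, 28 mm diameter, rigid on the end of the tilt lever: 85 mm from the tilt axis, right of the posts (fixture y = -88 mm). At tilt 0 the lever leans away from the robot, 1.2 rad from upright; at tilt 2.4 it leans as far towards the robot, having swung over the top
- pulley_floor (a point): on the pulley's axis, level with its inner floor, and on the tilt axis; z = pulley axis (up when upright), x as the fixture's. In the floor: a bore 21.2 mm wide, 34 mm deep, with one keyway 8 mm wide, 4.6 mm deep. The keyway's direction is not measured: from above it lies within 0.6 rad either way of this x axis and has to be felt or seen. The chuck keeps the pulley from turning
- pulley_rim (a point): centre of the pulley's mouth, 30 mm above pulley_floor, axes as there. The pulley is a toothed aluminium cup held in a three-jaw chuck: 87 mm over its flanges, 72 mm inside
- ejector (a joint): travel of the brass spring ejector under the bore, m: 0 = up. It meets the shaft's end 8 mm before home (0.008 at home) and pushes back with about 5 N, rising to 7 N; it lifts the shaft again if that is let go
- shaft_grip (a point): where to grip the loose keyed shaft: its bright square drive end, 20 x 20 mm, from 62 to 120 mm (top) above the shaft's lower end; this point is 100 mm above the lower end. The flats face the shaft's x and y; z runs up the shaft, x points to the side of the key. 250 g
- shaft_collar (a point): on the shaft's axis, in the lower face of its collar (36 mm diameter, 8 mm thick), 42 mm above the lower end and 58 mm below shaft_grip; axes as there. Home when it meets pulley_floor
- shaft: the keyed shaft; origin at the centre of its lower end, axes as shaft_grip. Lower part 20 mm in diameter with a chamfered plain end; a brass key, 6 mm wide, stands 4 mm proud from 14 to 36 mm above the lower end. At the start it hangs upright by its collar in the stand, key within 0.7 rad of straight away from the robot
- shaft_stand: fixed wooden block, 70 x 70 x 48 mm, with a 30 mm hole, 45 mm deep, in which the shaft stands; origin under its centre. It stands left or right of the fixture, and the loupe has the other place
- chip1_mid (a point): centre of tumbling chip 1: a short grey-green ceramic cylinder, 22 mm diameter, 20 mm long, 20 g; at the start it stands on the pulley's inner floor, round the bore
- chip2_mid (a point): centre of tumbling chip 2: a short grey-green ceramic cylinder, 22 mm diameter, 20 mm long, 20 g; at the start it stands on the pulley's inner floor, round the bore
- chip3_mid (a point): centre of tumbling chip 3: a short grey-green ceramic cylinder, 22 mm diameter, 20 mm long, 20 g; at the start it stands on the pulley's inner floor, round the bore
- chip4_mid (a point): centre of tumbling chip 4: a short grey-green ceramic cylinder, 22 mm diameter, 20 mm long, 20 g; at the start it stands on the pulley's inner floor, round the bore
- loupe: bystander: black stand loupe, 40 mm across and 42 mm high, origin under its centre
- caliper: bystander: steel caliper, 228 mm long, lying at the front left
- hex_key: bystander: dark hex key, 89 x 36 mm, lying at the front right edge

How it is judged:
By the outcome, as a careful person would: the job done as asked, in the order asked, and still so for the second after the job is handed in, while the arm keeps its last pose, push and grip.
It also fails if it takes over 72 s, if anything falls off the work surface, if the arm or the gripper's body presses on something with over 40 N, if the wrist force passes 120 N, or if a joint passes its speed limit or range.

## Working session

There is one attempt and no reset: what is moved stays moved. The work goes in short steps, Python scripts to look and compute and a tool call to move; the robot and the scene stay as the last step left them, time stands still between calls to the robot, and variables do not carry over. Pictures are saved under pics/ and viewed, and the job is handed in when it is done.

Besides the shell and the picture viewer there is one more tool, called after "Request:" by a JSON object that holds its "method" and its "body". apply_moves: Moves the arm, as the interface text tells. Its arguments: {"type":"object","properties":{"series":{"type":"array","items":{"type":"array","items":{"type":"number"}}},"hand":{"type":"number"},"newtons":{"type":"number"}},"required":["series"]}

```bash
ls; mkdir -p pics; python3 - <<'E'
from station import bot
import cv2,numpy as np
print(bot.read_state())
for n in("side","top"):
    p,d=bot.camera(n); cv2.imwrite(f"pics/{n}0.png",p[:,:,::-1]); np.save(f"pics/{n}0.npy",d); np.save(f"pics/{n}0c.npy",p)
    m=bot.camera_model(n); print(n,m)
E
```

```text
pics
{'time': 0.0, 'qpos': array([ 1.18091852e+00,  2.21235640e-01,  1.52758819e+00, -1.13156219e-05,
        1.39471462e+00, -1.26141210e-01]), 'joint_velocities': array([ 0.00068737, -0.00033778,  0.00065905, -0.0003508 , -0.00127404,
        0.00108223]), 'joint_efforts': array([-1.46384864e-03, -4.94628024e+01, -3.87362587e+01,  6.97486033e-02,
        5.78108802e-02, -1.45695021e-04]), 'ee_pos': array([0.16286003, 0.60313427, 0.40364316]), 'tcp_rot': array([-2.42856339e-04,  1.31485399e-01,  9.91317630e-01, -9.42116491e-04]), 'wrist_force': array([-0.02167828,  0.80098833, -0.52812558]), 'torque': array([ 0.03202878,  0.02963962, -0.00421645]), 'finger_gap': 0.08710678116726427}
side {'K': array([[502.69477913,   0.        , 318.1103483 ],
       [  0.        , 502.69477913, 244.81796886],
       [  0.        ,   0.        ,   1.        ]]), 'D': array([-0.06277754,  0.        ,  0.        ,  0.        ,  0.        ]), 'camera_from_world': array([[ 0.8686108 , -0.49535799,  0.01165058, -0.40473095],
       [-0.32182413, -0.58188539, -0.74688595,  0.31813845],
       [ 0.37675523,  0.64500377, -0.66485009,  0.90823009],
       [ 0.        ,  0.        ,  0.        ,  1.        ]])}
top {'K': array([[492.0545581 ,   0.        , 318.6747583 ],
       [  0.        , 492.0545581 , 246.73487069],
       [  0.        ,   0.        ,   1.        ]]), 'D': array([0.00342269, 0.        , 0.        , 0.        , 0.        ]), 'camera_from_world': array([[-0.02224385, -0.99937958, -0.02730698,  0.13413233],
       [-0.99879466,  0.02340964, -0.04314191,  0.51841215],
       [ 0.04375439,  0.02631442, -0.9986957 ,  1.33869101],
       [ 0.        ,  0.        ,  0.        ,  1.        ]])}
```

View pics/side0.png

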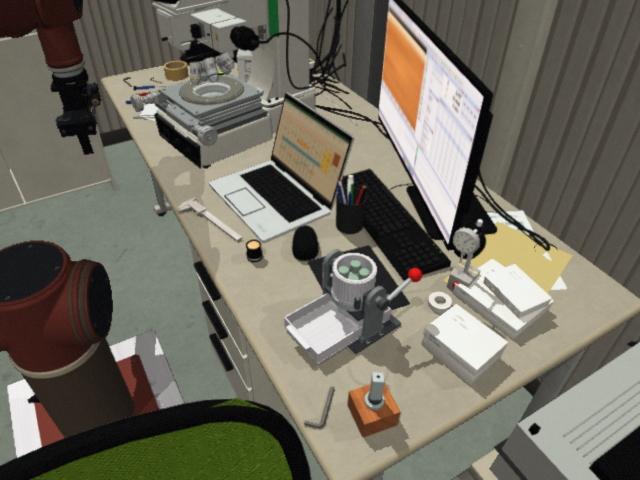

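View pics/top0.png

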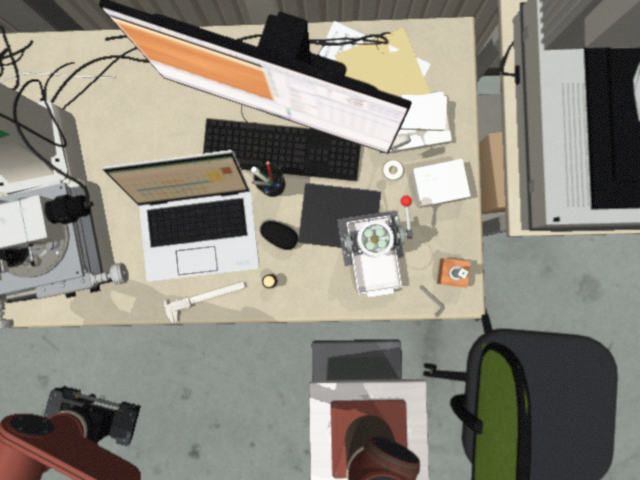

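The stand (orange block) is right of the fixture: side px (374,408), top px (456,271). The red ball is at side (415,274), top (406,201). The pulley is at top (376,238). Next I'll zoom in and measure.

```bash
cat > h.py <<'E'
import numpy as np,cv2
from station import bot
M={n:bot.camera_model(n) for n in("side","top")}
def ray(n,uv):
    m=M[n];x,y=cv2.undistortPoints(np.array([[uv]],float),m["K"],m["D"])[0,0]
    T=m["camera_from_world"];R=T[:3,:3];o=-R.T@T[:3,3];return o,R.T@np.array([x,y,1.])
def onz(n,uv,z):
    o,d=ray(n,uv);return o+d*(z-o[2])/d[2]
def withd(n,uv,dep):
    o,d=ray(n,uv);return o+d*dep
def two(a,b):
    o1,d1=ray("side",a);o2,d2=ray("top",b)
    t=np.linalg.lstsq(np.c_[d1,-d2],o2-o1,rcond=None)[0]
    p,q=o1+d1*t[0],o2+d2*t[1];return (p+q)/2,np.linalg.norm(p-q)
def pix(n,p):
    m=M[n];T=m["camera_from_world"]
    return cv2.projectPoints(np.array([p],float),cv2.Rodrigues(T[:3,:3])[0],T[:3,3],m["K"],m["D"])[0][0,0]
def snap(n,tag):
    p,d=bot.camera(n);np.save(f"pics/{n}{tag}.npy",d);np.save(f"pics/{n}{tag}c.npy",p);return p,d
def crop(p,x0,y0,x1,y1,s,f):
    cv2.imwrite(f,cv2.resize(p[y0:y1,x0:x1,::-1],None,fx=s,fy=s,interpolation=cv2.INTER_CUBIC))
def cloud(n,d):
    m=M[n];v,u=np.mgrid[0:480,0:640];xy=cv2.undistortPoints(np.stack([u.ravel(),v.ravel()],1).astype(float)[:,None],m["K"],m["D"])[:,0]
    c=np.c_[xy,np.ones(len(xy))]*d.ravel()[:,None];T=m["camera_from_world"]
    return ((c-T[:3,3])@T[:3,:3]).reshape(480,640,3)
def red(p):
    hsv=cv2.cvtColor(p,cv2.COLOR_RGB2HSV);h,s,v=cv2.split(hsv)
    return ((h<6)|(h>174))&(s>170)&(v>110)
E
python3 - <<'E'
from h import *
c={}
for n in("side","top"):
    p=np.load(f"pics/{n}0c.npy");d=np.load(f"pics/{n}0.npy")
    mk=red(p).astype(np.uint8)
    k,l,st,ce=cv2.connectedComponentsWithStats(mk)
    for i in range(1,k):
        if st[i,4]>20: print(n,st[i],ce[i])
    P=cloud(n,d); np.save(f"pics/{n}0P.npy",P)
    print(n,"table z",P[330,300] if n=="side" else P[300,300])
p=np.load("pics/side0c.npy");crop(p,270,230,470,440,3,"pics/s0z.png")
p=np.load("pics/top0c.npy");crop(p,320,180,490,325,4.5,"pics/t0z.png")
E
```

```text
side [408 268  14  13 143] [414.70629371 273.85314685]
side table z [ 0.41814484 -0.00677781  0.01154229]
top [402 196   9   9  65] [405.78461538 200.43076923]
top table z [ 3.75820305e-01  1.77495661e-01 -1.08002482e-04]
```

View pics/s0z.png

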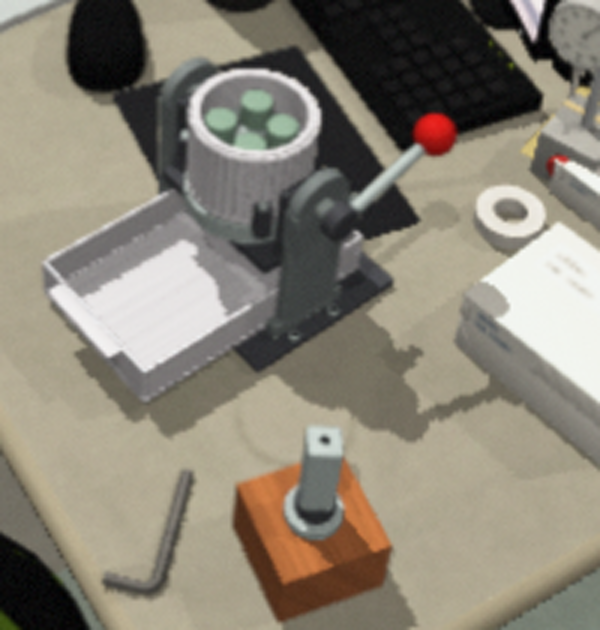

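View pics/t0z.png

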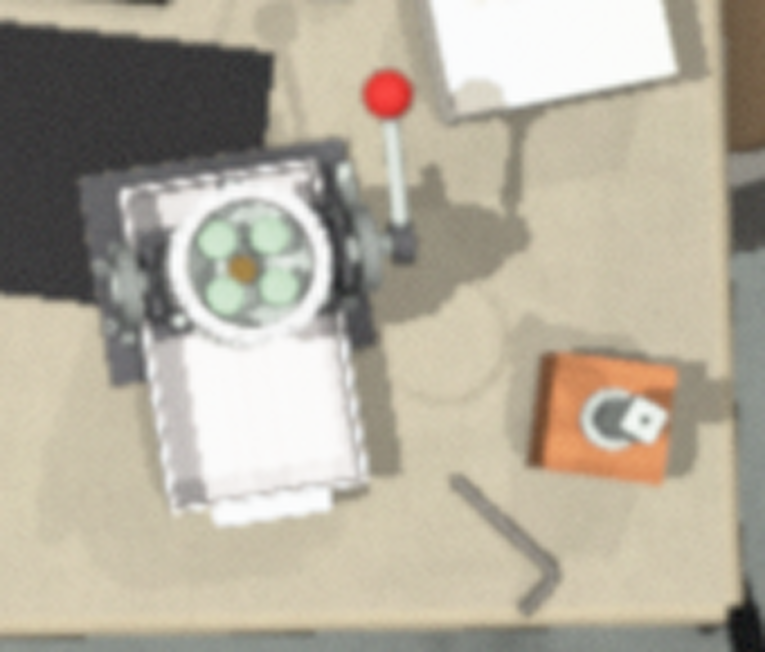

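The pictures show the pulley mouth with four chips (top-zoom 245,265), the lever with its ball leaning away, and the shaft standing in the block with its square top at about (642,420) in the top zoom. Now for metric values.

```bash
python3 - <<'E'
from h import *
b,g=two((414.7,273.85),(405.78,200.43));print("ball",b,g)
for n in("side","top"):
    P=np.load(f"pics/{n}0P.npy")
    # rim
    R=P.reshape(-1,3); m=(np.abs(R[:,2]-.155)<.004)&(np.hypot(R[:,0]-.45,R[:,1]+.05)<.15)
    Q=R[m];c=np.median(Q,0)
    for i in range(5):
        s=Q[np.hypot(*(Q-c)[:,:2].T)<.055]
        A=np.c_[2*s[:,:2],np.ones(len(s))];f=np.linalg.lstsq(A,(s[:,:2]**2).sum(1),rcond=None)[0]
        c=np.r_[f[:2],0]
    print(n,"rim",len(s),f[:2],np.sqrt(f[2]+f[:2]@f[:2]),s[:,2].mean())
    # tray rim z 42
    # posts z149
    m=(np.abs(R[:,2]-.126)<.006)&(np.hypot(R[:,0]-.35,R[:,1]+.2)<.12);Q=R[m];print(n,"shafttop",len(Q),Q.mean(0) if len(Q) else '',Q.max(0)if len(Q) else '',Q.min(0)if len(Q) else '')
    m=(np.abs(R[:,2]-.048)<.003)&(np.hypot(R[:,0]-.37,R[:,1]+.21)<.1);Q=R[m]
    if len(Q):
        print(n,"block",len(Q),cv2.minAreaRect((Q[:,:2]*1000).astype(np.float32)))
    m=(R[:,2]>.105)&(R[:,2]<.15)&(np.hypot(R[:,0]-.37,R[:,1]+.21)<.06);Q=R[m];print("shaft upper",len(Q),np.round(Q[:25],3))
E
```

```text
ball [ 0.62389251 -0.09779792  0.15766673] 0.0008268606257103348
side rim 314 [ 0.53492119 -0.02130887] 0.039216276186655324 0.1531900295443254
side shafttop 134 [ 0.44277978 -0.23872634  0.12352219] [ 0.45604061 -0.22516945  0.12694421] [ 0.42987573 -0.25050537  0.12003347]
side block 575 ((437.154296875, -236.96009826660156), (71.71781158447266, 57.53425598144531), 80.76244354248047)
shaft upper 0 []
top rim 271 [ 0.53368626 -0.02022536] 0.03946196054982601 0.1545171786135377
top shafttop 69 [ 0.44363093 -0.23671689  0.12617879] [ 0.45507728 -0.22499066  0.13088727] [ 0.43258615 -0.24873195  0.12076792]
top block 266 ((437.2992248535156, -236.71112060546875), (70.79532623291016, 57.39973831176758), 80.60050201416016)
shaft upper 0 []
```

Ball height (0.158, expected 0.156) and its distance from the axis (0.118) agree with the given geometry. That gives a fixture yaw of about 0.13. Next: refine the yaw, find the shaft yaw from its top square, and check clearances.

```bash
python3 - <<'E'
from h import *
Pt=np.load("pics/top0P.npy").reshape(-1,3);Ps=np.load("pics/side0P.npy").reshape(-1,3)
for R in(Pt,Ps):
    m=(np.abs(R[:,2]-.042)<.004)&(R[:,0]>.38)&(R[:,0]<.5)&(np.abs(R[:,1]+.03)<.09)
    Q=(R[m,:2]*1000).astype(np.float32);print(len(Q),cv2.minAreaRect(Q))
    m=(R[:,2]>.12)&(np.hypot(R[:,0]-.443,R[:,1]+.237)<.03);Q=(R[m,:2]*1000).astype(np.float32);print('sq',len(Q),cv2.minAreaRect(Q))
    m=(R[:,2]>.19)&(np.hypot(R[:,0]-.6,R[:,1]+.1)<.3);Q=R[m]
    if len(Q):
        k=np.argsort(Q[:,0])[:3];print("tall",Q[k],Q.max(0))
    m=(R[:,2]>.16)&(R[:,1]<.55)&(R[:,1]>-.4)&(R[:,0]<.75)&(R[:,0]>.25);Q=R[m]
    print("tall2",len(Q),Q.min(0),Q.max(0)) if len(Q) else 0
for n in("top","side"):
    p=np.load(f"pics/{n}0c.npy");
    if n=="top": crop(p,440,255,475,290,16,"pics/sqt.png")
    else: crop(p,355,365,395,415,12,"pics/sqs.png")
E
```

```text
205 ((447.5960693359375, -32.053382873535156), (117.6085433959961, 118.47664642333984), 7.416635513305664)
sq 69 ((443.49859619140625, -237.06492614746094), (20.751815795898438, 19.568838119506836), 54.91896438598633)
tall [[0.4621973  0.08668639 1.36297299]
 [0.4621973  0.08668639 1.36297299]
 [0.4621973  0.08668639 1.36297299]] [0.83969804 0.11456556 1.36297299]
tall2 3332 [ 0.25008975 -0.33742556  0.16001   ] [0.74998631 0.54992896 1.36297299]
395 ((447.6080322265625, -32.803436279296875), (117.61080932617188, 120.43853759765625), 6.533488750457764)
sq 134 ((443.3534240722656, -238.18626403808594), (21.646455764770508, 18.969406127929688), 56.947574615478516)
tall [[ 0.74428213 -0.06069971  0.26177819]
 [ 0.74439519 -0.06233088  0.24560422]
 [ 0.7447603  -0.06115822  0.36200083]] [0.82156365 0.11406919 0.49028987]
tall2 2347 [ 0.25005497 -0.34057153  0.16002576] [0.74999901 0.54976076 0.48836052]
```

View pics/sqt.png

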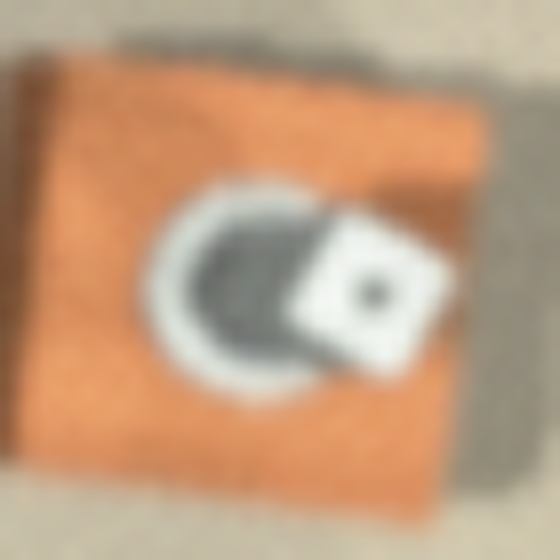

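View pics/sqs.png

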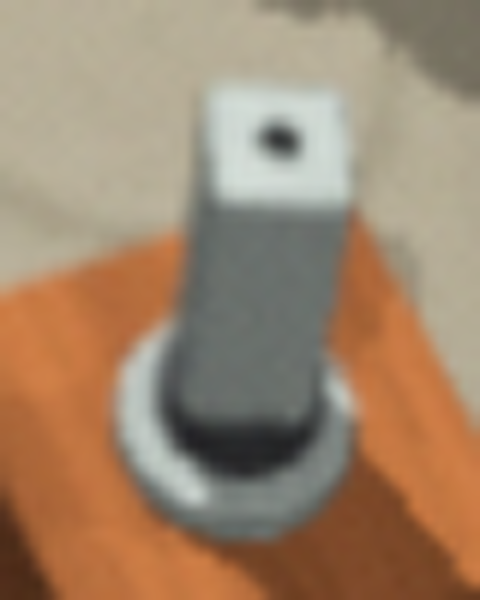

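```bash
cat >> h.py <<'E'
from scipy.spatial.transform import Rotation as Ro
def R0(ax): # tool x axis world angle (deg), z down
    a=np.radians(ax);x=np.array([np.cos(a),np.sin(a),0]);z=np.array([0,0,-1.]);return np.c_[x,np.cross(z,x),z]
def cur():
    s=bot.read_state();q=s["tcp_rot"];return s,s["ee_pos"],Ro.from_quat(np.r_[q[1:],q[0]])
def to(grasp,ax,gl=.164):
    s,p,R=cur();T=R0(ax);tcp=np.array(grasp)-T[:,2]*gl
    dv=R.inv().apply(tcp-p)*1000;rv=(R.inv()*Ro.from_matrix(T)).as_rotvec(degrees=True)
    dv2=T.T@(tcp-p)*1000
    print("t",round(s["time"],3),"shift(cur tool axes)",dv.round(1),"turn",rv.round(2),"| shift(final axes)",dv2.round(1),"F",s["wrist_force"].round(1),"gap",round(s["finger_gap"],4))
C=np.array([.534,-.0207]);YAW=.126
def fx(x,y,z):
    c,s=np.cos(YAW),np.sin(YAW);return np.array([C[0]+c*x-s*y,C[1]+s*x+c*y,z])
E
python3 -c "
from h import *
to([.624,-.098,.28],187.2)"
```

```text
t 0.1 shift(cur tool axes) [-628.  -556.7  -39.4] turn [ -0.1   -0.03 -22.31] | shift(final axes) [-369.6 -753.4  -40.3] F [-0.1  0.3  0.3] gap 0.0875
```

Request:
{"method": "apply_moves", "body": {"series": [[0, 0, -15, 0, 0, -7.4], [0, 0, -15, 0, 0, -7.4], [0, 0, -10, 0, 0, -7.5], [-26, -54, 0, 0, 0, 0], [-26, -54, 0, 0, 0, 0]], "hand": 0, "newtons": 15}}

```text
time: 0.72
ee_pos: [0.2283, 0.5017, 0.4441]
tcp_rot: [-0.0, -0.064, 0.998, -0.0]
wrist_force: [0.7, 0.8, -0.1]
finger_gap: 0.047
```

Request:
{"method": "apply_moves", "body": {"series": [[-26, -54, 0, 0, 0, 0], [-26, -54, 0, 0, 0, 0], [-26, -54, 0, 0, 0, 0], [-26, -54, 0, 0, 0, 0], [-26, -54, 0, 0, 0, 0]]}}

```text
time: 1.35
ee_pos: [0.3913, 0.2493, 0.4445]
tcp_rot: [0.0, -0.063, 0.998, 0.0]
wrist_force: [0.2, 0.5, 0.2]
finger_gap: 0.0434
```

Request:
{"method": "apply_moves", "body": {"series": [[-26, -54, 0, 0, 0, 0], [-26, -54, 0, 0, 0, 0], [-26, -54, 0, 0, 0, 0], [-26, -54, 0, 0, 0, 0], [-26, -54, 0, 0, 0, 0]]}}

```text
time: 1.98
ee_pos: [0.5542, -0.0024, 0.4444]
tcp_rot: [-0.0, -0.063, 0.998, 0.0]
wrist_force: [1.2, 0.2, -0.5]
finger_gap: 0.0434
```

```bash
python3 -c "
from h import *
to([.6236,-.098,.1575],187.2)"
```

```text
t 1.975 shift(cur tool axes) [ -56.9 -103.6  122.9] turn [ 0.02 -0.01 -0.03] | shift(final axes) [ -56.8 -103.5  122.9] F [ 1.2  0.2 -0.5] gap 0.0434
```

Request:
{"method": "apply_moves", "body": {"series": [[-28, -52, 0, 0, 0, 0], [-29, -52, 20, 0, 0, 0], [0, 0, 40, 0, 0, 0], [0, 0, 40, 0, 0, 0], [0, 0, 20, 0, 0, 0]]}}

```text
time: 2.6
ee_pos: [0.622, -0.0963, 0.3214]
tcp_rot: [-0.002, -0.062, 0.998, 0.001]
wrist_force: [-0.8, 0.5, 0.6]
finger_gap: 0.044
```

```bash
python3 - <<'E'
from h import *
to([.6236,-.098,.1575],187.2)
p,d=snap("side","1");crop(p,330,150,500,350,3,"pics/s1z.png")
E
```

```text
t 2.6 shift(cur tool axes) [-1.4 -1.9 -0.2] turn [ 0.12 -0.27 -0.03] | shift(final axes) [-1.4 -1.9 -0.1] F [-0.8  0.5  0.6] gap 0.044
```

View pics/s1z.png

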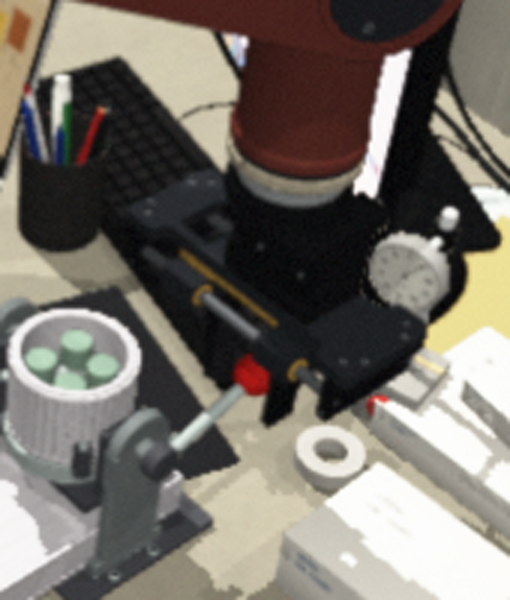

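The ball (250,375 in the zoom) sits between the fingers, at (210,350) and (280,400). Closing gently.

Request:
{"method": "apply_moves", "body": {"series": [[-1, -2, 0, 0, 0, 0], [0, 0, 0, 0, 0, 0], [0, 0, 0, 0, 0, 0], [0, 0, 0, 0, 0, 0]], "hand": -1, "newtons": 15}}

```text
time: 3.15
ee_pos: [0.6248, -0.0969, 0.3271]
tcp_rot: [0.002, -0.063, 0.998, 0.001]
wrist_force: [0.7, 5.6, 1.8]
finger_gap: 0.027
```

```bash
python3 - <<'E'
from h import *
to(fx(.0792,-.088,.1558),187.2)
r=.085
prev=None
for i in range(0,17):
    ph=1.2-2.4*i/16
    x,z=r*np.sin(ph),r*np.cos(ph)
    if prev: print(i,round((x-prev[0])*1000,1),round((z-prev[1])*1000,1))
    prev=(x,z)
E
```

```text
t 3.15 shift(cur tool axes) [ 1.4 -1.   7.3] turn [0.08 0.19 0.02] | shift(final axes) [ 1.3 -1.   7.3] F [0.7 5.6 1.8] gap 0.027
1 -5.5 11.5
2 -7.1 10.5
3 -8.6 9.4
4 -9.9 8.0
5 -11.0 6.4
6 -11.9 4.7
7 -12.4 2.8
8 -12.7 1.0
9 -12.7 -1.0
10 -12.4 -2.8
11 -11.9 -4.7
12 -11.0 -6.4
13 -9.9 -8.0
14 -8.6 -9.4
15 -7.1 -10.5
16 -5.5 -11.5
```

Request:
{"method": "apply_moves", "body": {"series": [[5.5, 1, -10, 0, 0, 0], [7, 0, -10.5, 0, 0, 0], [8.6, 0, -9.4, 0, 0, 0], [10, 0, -8, 0, 0, 0]], "newtons": 20}}

```text
time: 3.65
ee_pos: [0.594, -0.1006, 0.365]
tcp_rot: [0.003, -0.063, 0.998, -0.0]
wrist_force: [5.1, 2.0, -3.3]
finger_gap: 0.0266
```

```bash
python3 - <<'E'
from h import *
s,p,R=cur();g=p+R.as_matrix()[:,2]*.164
d=g[:2]-C;c,sn=np.cos(YAW),np.sin(YAW)
print("fixture grasp",c*d[0]+sn*d[1],-sn*d[0]+c*d[1],g[2]-.125, s["wrist_force"],s["finger_gap"],"phi",np.arctan2(c*d[0]+sn*d[1],g[2]-.125))
E
```

```text
fixture grasp 0.05035157684112314 -0.08695070062102572 0.07602978115333545 [ 5.13766301  1.99120401 -3.28560761] 0.026605219559732284 phi 0.5849464855895704
```

The lever is following. I'll carry it over.

Request:
{"method": "apply_moves", "body": {"series": [[11, 0, -5.5, 0, 0, 0], [12, 0, -4, 0, 0, 0], [12.5, 0, -2, 0, 0, 0], [12.7, 0, 0, 0, 0, 0], [12.7, 0, 1, 0, 0, 0]]}}

```text
time: 4.28
ee_pos: [0.5352, -0.1081, 0.3802]
tcp_rot: [0.008, -0.063, 0.998, -0.001]
wrist_force: [5.0, 7.0, 14.5]
finger_gap: 0.027
```

Request:
{"method": "apply_moves", "body": {"series": [[12.4, 0, 3, 0, 0, 0], [12, 0, 4.7, 0, 0, 0], [11, 0, 6.4, 0, 0, 0], [10, 0, 8, 0, 0, 0]]}}

```text
time: 4.78
ee_pos: [0.4888, -0.1143, 0.359]
tcp_rot: [0.004, -0.063, 0.998, -0.002]
wrist_force: [-11.9, 5.9, 29.0]
finger_gap: 0.026
```

```bash
cat >> h.py <<'E'
def fg():
    s,p,R=cur();g=p+R.as_matrix()[:,2]*.164
    d=g[:2]-C;c,sn=np.cos(YAW),np.sin(YAW);x=c*d[0]+sn*d[1]
    print("t",s["time"],"fixture grasp",np.round([x,-sn*d[0]+c*d[1],g[2]-.125],4), s["wrist_force"].round(1),round(s["finger_gap"],4),"phi",np.arctan2(x,g[2]-.125).round(3))
E
python3 - <<'E'
from h import *
fg();p,d=snap("side","2");crop(p,270,200,450,380,3,"pics/s2z.png")
E
```

```text
t 4.775 fixture grasp [-0.0552 -0.0877  0.07  ] [-11.9   5.9  29. ] 0.026 phi -0.667
```

View pics/s2z.png

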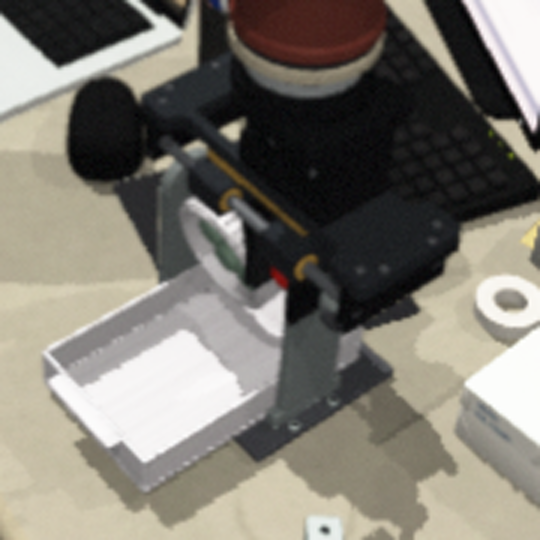

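The pulley is tilted well over, but the tool is pressing about 30 N inward along the lever. I'll relieve that while finishing the arc.

Request:
{"method": "apply_moves", "body": {"series": [[11, 0, 4, 0, 0, 0], [8, 0, 9, 0, 0, 0], [6.5, 0, 10, 0, 0, 0]]}}

```text
time: 5.2
ee_pos: [0.4633, -0.1176, 0.3316]
tcp_rot: [0.003, -0.063, 0.998, -0.001]
wrist_force: [0.4, 2.7, 6.6]
finger_gap: 0.0255
```

```bash
python3 - <<'E'
from h import *
fg()
E
```

```text
t 5.2 fixture grasp [-0.0814 -0.0877  0.0426] [0.4 2.7 6.6] 0.0255 phi -1.088
```

Request:
{"method": "apply_moves", "body": {"series": [[2.5, 0, 7, 0, 0, 0], [0, 0, 2, 0, 0, 0]]}}

```text
time: 5.45
ee_pos: [0.4596, -0.1182, 0.3213]
tcp_rot: [-0.0, -0.063, 0.998, -0.001]
wrist_force: [-10.0, -0.7, 9.5]
finger_gap: 0.0251
```

```bash
python3 - <<'E'
from h import *
fg();p,d=snap("side","3");crop(p,270,200,450,380,3,"pics/s3z.png");p,d=snap("top","3");crop(p,320,180,490,325,4,"pics/t3z.png")
E
```

```text
t 5.45 fixture grasp [-0.0862 -0.0877  0.0323] [-10.   -0.7   9.5] 0.0251 phi -1.212
```

View pics/s3z.png

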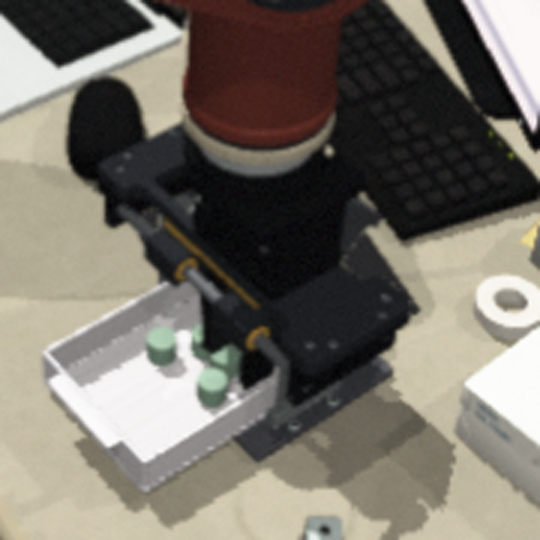

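View pics/t3z.png

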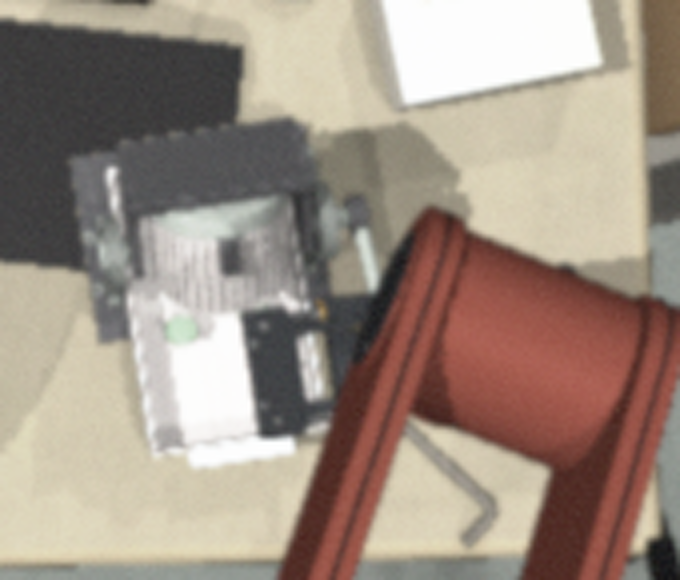

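Three or four chips are visible in the tray: (160,345), (213,385), (225,355) and (200,338). I'll wait briefly and recheck.

Request:
{"method": "apply_moves", "body": {"series": [[0, 0, 1, 0, 0, 0], [0, 0, 0, 0, 0, 0], [0, 0, 0, 0, 0, 0], [0, 0, 0, 0, 0, 0]]}}

```text
time: 6.05
ee_pos: [0.4593, -0.1183, 0.3203]
tcp_rot: [-0.001, -0.063, 0.998, -0.001]
wrist_force: [-9.7, -1.5, 8.3]
finger_gap: 0.0258
```

```bash
python3 - <<'E'
from h import *
fg();p,d=snap("side","4");crop(p,280,280,380,370,7,"pics/s4z.png")
E
```

```text
t 6.05 fixture grasp [-0.0866 -0.0877  0.0313] [-9.7 -1.5  8.3] 0.0258 phi -1.224
```

View pics/s4z.png

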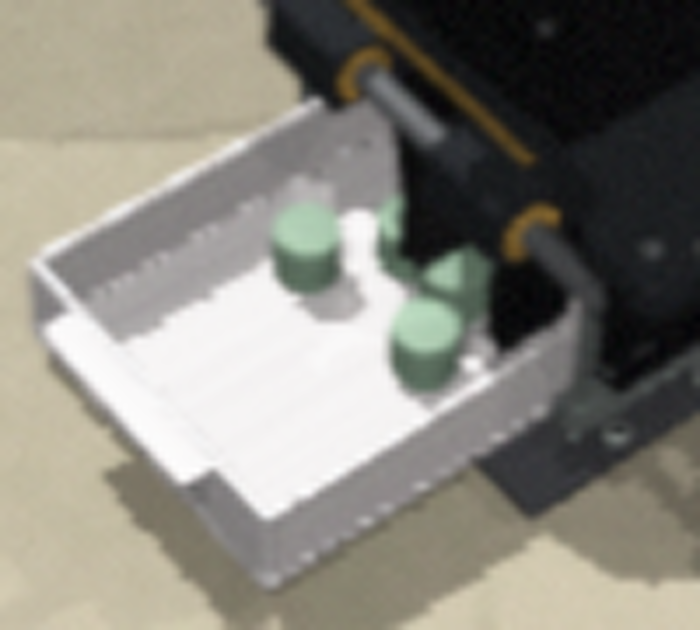

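Four chips are in the tray: (305,245), (395,235), (460,280), (427,340). Swinging the lever back.

Request:
{"method": "apply_moves", "body": {"series": [[-6, 0, -13, 0, 0, 0], [-7, 0, -12, 0, 0, 0], [-8.6, 0, -9.4, 0, 0, 0], [-10, 0, -8, 0, 0, 0]]}}

```text
time: 6.6
ee_pos: [0.492, -0.1139, 0.3613]
tcp_rot: [0.0, -0.063, 0.998, -0.0]
wrist_force: [0.7, -3.4, -5.5]
finger_gap: 0.025
```

```bash
python3 - <<'E'
from h import *
fg()
E
```

```text
t 6.6 fixture grasp [-0.0533 -0.0873  0.0723] [ 0.7 -3.4 -5.5] 0.025 phi -0.636
```

Request:
{"method": "apply_moves", "body": {"series": [[-11, 0, -6.4, 0, 0, 0], [-12, 0, -4.5, 0, 0, 0], [-12.5, 0, -2.5, 0, 0, 0], [-12.7, 0, -1, 0, 0, 0], [-12.7, 0, 1, 0, 0, 0]]}}

```text
time: 7.22
ee_pos: [0.5524, -0.1061, 0.3733]
tcp_rot: [-0.001, -0.063, 0.998, 0.0]
wrist_force: [-3.2, -2.3, -4.6]
finger_gap: 0.0195
```

```bash
python3 - <<'E'
from h import *
fg()
E
```

```text
t 7.225 fixture grasp [ 0.0072 -0.0869  0.0843] [-3.2 -2.3 -4.6] 0.0195 phi 0.086
```

```bash
python3 - <<'E'
from h import *
p,d=snap("side","5");crop(p,290,180,430,330,4,"pics/s5z.png")
p,d=snap("top","5");crop(p,320,160,460,320,4,"pics/t5z.png")
E
```

```text
(no output)
```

View pics/s5z.png

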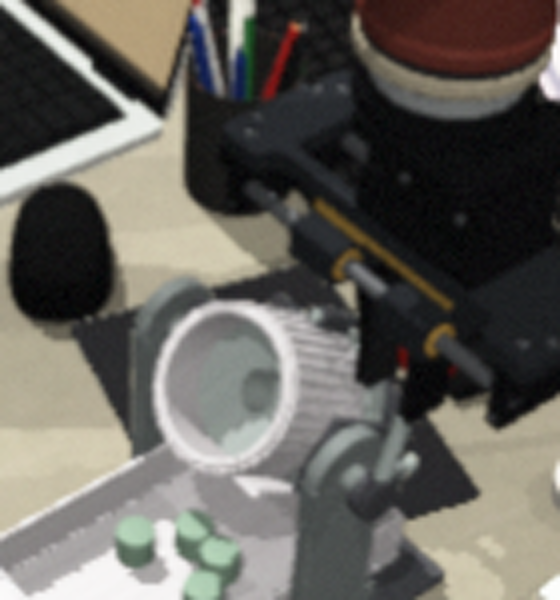

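View pics/t5z.png

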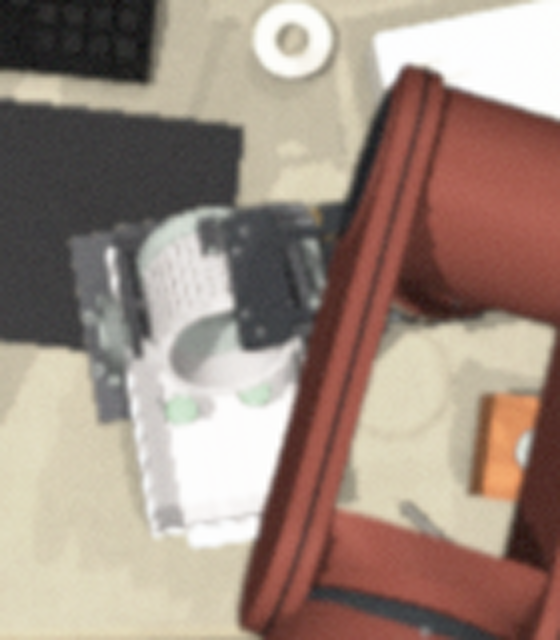

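The cup is empty and all four chips are in the tray. The grip on the ball has slid (19.5 mm gap), so I'll locate the ball on its known circle and regrip.

```bash
python3 - <<'E'
from h import *
p=np.load("pics/side5c.npy")
hsv=cv2.cvtColor(p,cv2.COLOR_RGB2HSV);m=((hsv[...,0]<8)|(hsv[...,0]>172))&(hsv[...,1]>150)&(hsv[...,2]>50)
v,u=np.nonzero(m);k=(u>370)&(u<430)&(v>240)&(v<300);print(u[k],v[k])
for ph in np.arange(-.5,.55,.1):
    print(round(ph,1),fx(.085*np.sin(ph),-.088,.125+.085*np.cos(ph)).round(3),pix("side",fx(.085*np.sin(ph),-.088,.125+.085*np.cos(ph))).round(1))
E
```

```text
[390 391 390 391 390 391 390 391 390 391 402 403] [267 267 268 268 269 269 270 270 271 271 272 272]
-0.5 [ 0.505 -0.113  0.2  ] [369.8 285.6]
-0.4 [ 0.512 -0.112  0.203] [373.2 282.3]
-0.3 [ 0.52  -0.111  0.206] [376.7 279.3]
-0.2 [ 0.528 -0.11   0.208] [380.3 276.5]
-0.1 [ 0.537 -0.109  0.21 ] [383.8 274. ]
-0.0 [ 0.545 -0.108  0.21 ] [387.3 271.9]
0.1 [ 0.553 -0.107  0.21 ] [390.7 270.1]
0.2 [ 0.562 -0.106  0.208] [394.  268.7]
0.3 [ 0.57  -0.105  0.206] [397.2 267.6]
0.4 [ 0.578 -0.104  0.203] [400.2 267. ]
0.5 [ 0.585 -0.103  0.2  ] [402.9 266.7]
```

Request:
{"method": "apply_moves", "body": {"series": [[0, 0, 0, 0, 0, 0], [0, 0, 0, 0, 0, 0], [-6, 0, 1, 0, 0, 0], [-7, -1, 1, 0, 0, 0], [0, 0, 0, 0, 0, 0]], "hand": 0}}

```text
time: 7.95
ee_pos: [0.5653, -0.1057, 0.3719]
tcp_rot: [0.0, -0.063, 0.998, -0.0]
wrist_force: [0.2, -0.3, 0.1]
finger_gap: 0.0423
```

```bash
python3 - <<'E'
from h import *
fg()
p,d=snap("side","6");crop(p,340,200,440,300,6,"pics/s6z.png")
hsv=cv2.cvtColor(p,cv2.COLOR_RGB2HSV);m=((hsv[...,0]<8)|(hsv[...,0]>172))&(hsv[...,1]>150)&(hsv[...,2]>50)
v,u=np.nonzero(m);k=(u>370)&(u<430)&(v>240)&(v<300);print(u[k].min(),u[k].max(),v[k].min(),v[k].max(),k.sum())
E
```

```text
t 7.95 fixture grasp [ 0.0204 -0.0883  0.0829] [ 0.2 -0.3  0.1] 0.0423 phi 0.241
392 402 263 274 87
```

View pics/s6z.png

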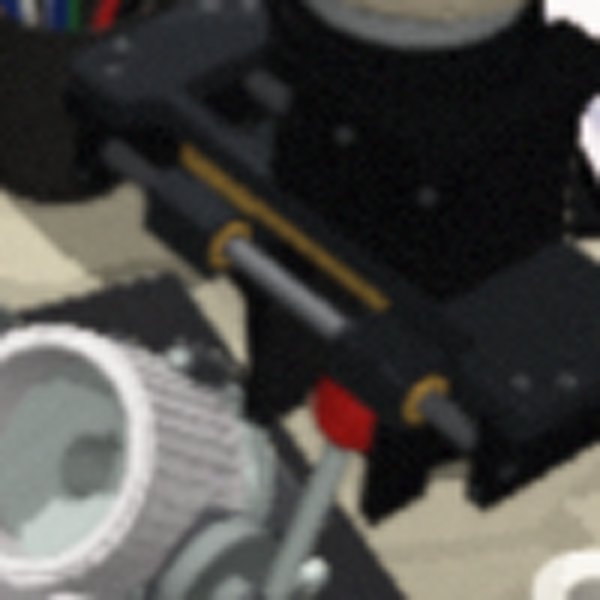

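The ball's left edge is at u=392 and its bottom at v=274, so its centre is about (398.5,268) and phi about 0.33. I'll centre the jaws and regrip.

Request:
{"method": "apply_moves", "body": {"series": [[-7.5, 0, 2.5, 0, 0, 0], [0, 0, 0, 0, 0, 0], [0, 0, 0, 0, 0, 0], [0, 0, 0, 0, 0, 0]], "hand": -1, "newtons": 20}}

```text
time: 8.5
ee_pos: [0.5722, -0.1039, 0.3691]
tcp_rot: [0.0, -0.063, 0.998, 0.001]
wrist_force: [2.6, 5.6, -1.5]
finger_gap: 0.0264
```

```bash
python3 - <<'E'
from h import *
fg()
E
```

```text
t 8.5 fixture grasp [ 0.0275 -0.0871  0.0801] [ 2.6  5.6 -1.5] 0.0264 phi 0.331
```

Request:
{"method": "apply_moves", "body": {"series": [[-11.3, 0, 4.8, 0, 0, 0], [-10.5, 0, 6.4, 0, 0, 0], [-9.5, 0, 7.9, 0, 0, 0]]}}

```text
time: 8.88
ee_pos: [0.603, -0.0999, 0.3502]
tcp_rot: [-0.001, -0.063, 0.998, 0.001]
wrist_force: [-4.9, 5.0, 3.0]
finger_gap: 0.0268
```

```bash
python3 - <<'E'
from h import *
fg()
E
```

```text
t 8.875 fixture grasp [ 0.0581 -0.0869  0.0612] [-4.9  5.   3. ] 0.0268 phi 0.76
```

Request:
{"method": "apply_moves", "body": {"series": [[-8.2, 0, 9.1, 0, 0, 0], [-6.9, 0, 10.3, 0, 0, 0], [-5.2, 0, 11.1, 0, 0, 0], [-1, 0, 4, 0, 0, 0]]}}

```text
time: 9.38
ee_pos: [0.6243, -0.0971, 0.3181]
tcp_rot: [-0.001, -0.063, 0.998, 0.001]
wrist_force: [-15.3, 7.8, 29.2]
finger_gap: 0.027
```

```bash
python3 - <<'E'
from h import *
fg()
E
```

```text
t 9.375 fixture grasp [ 0.0797 -0.0869  0.0291] [-15.3   7.8  29.2] 0.027 phi 1.221
```

The lever is at its stop with a firm push. Releasing and lifting off.

Request:
{"method": "apply_moves", "body": {"series": [[0, 0, -5, 0, 0, 0], [0, 0, 0, 0, 0, 0], [0, 0, 0, 0, 0, 0], [0, 0, -40, 0, 0, 0], [0, 0, -60, 0, 0, 0]], "hand": 0.2}}

```text
time: 10.0
ee_pos: [0.6237, -0.0983, 0.4187]
tcp_rot: [-0.003, -0.062, 0.998, 0.001]
wrist_force: [1.2, -0.2, 0.9]
finger_gap: 0.0518
```

```bash
python3 - <<'E'
from h import *
fg();to([.4435,-.2375,.2],187.2);to([.4435,-.2375,.2],147.5);to([.4435,-.2375,.2],237.5)
print(bot.read_state()["qpos"])
p,d=snap("side","7");crop(p,290,200,440,350,4,"pics/s7z.png");
P=cloud("side",d).reshape(-1,3)
u=red(p);v,x=np.nonzero(u);k=(x>390)&(x<440)&(v>240)&(v<300);print(x[k].mean(),v[k].mean())
m=(np.abs(P[:,2]-.155)<.006)&(np.hypot(P[:,0]-C[0],P[:,1]-C[1])<.05);Q=P[m];A=np.c_[Q[:,:2],np.ones(len(Q))];print("rim plane",len(Q),np.linalg.lstsq(A,Q[:,2],rcond=None)[0],Q[:,2].mean())
p,d=snap("top","7");crop(p,320,160,460,320,4,"pics/t7z.png");
E
```

```text
t 10.0 fixture grasp [ 0.0783 -0.0879  0.1297] [ 1.2 -0.2  0.9] 0.0518 phi 0.543
t 10.0 shift(cur tool axes) [ 195.8 -115.7   55.6] turn [ 0.12 -0.33 -0.04] | shift(final axes) [ 196.2 -115.5   54.7] F [ 1.2 -0.2  0.9] gap 0.0518
t 10.0 shift(cur tool axes) [ 195.8 -115.7   55.6] turn [ 0.   -0.36 39.66] | shift(final axes) [  77.2 -214.2   54.7] F [ 1.2 -0.2  0.9] gap 0.0518
t 10.0 shift(cur tool axes) [ 195.8 -115.7   55.6] turn [  0.25  -0.25 -50.34] | shift(final axes) [214.2  77.2  54.7] F [ 1.2 -0.2  0.9] gap 0.0518
[-2.81102998e-01  2.29160497e-01  1.48993707e+00 -3.64342500e-04
  1.42856107e+00 -1.97681524e+00]
414.68027210884355 273.86394557823127
rim plane 411 [0.00160552 0.00301125 0.15169994] 0.1524848841998083
```

View pics/s7z.png

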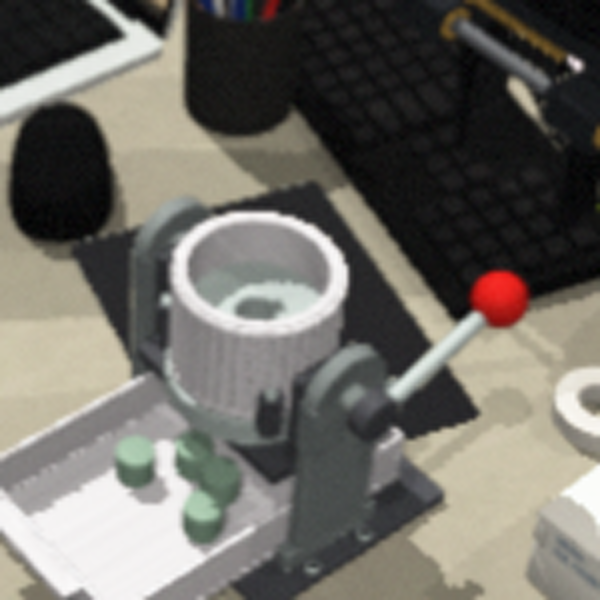

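View pics/t7z.png

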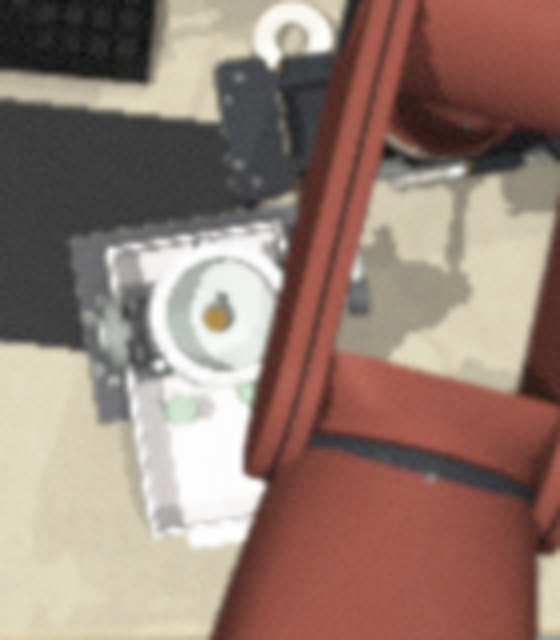

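The ball is back at (414.7,273.9), exactly its start pixel, so tilt is 0. The cup is empty, the four chips are in the tray, and the top view shows the keyway notch at about (223,298), above the bore at (217,318). Next, above the shaft.

Request:
{"method": "apply_moves", "body": {"series": [[0, 0, 0, 0, 0, 9.9], [0, 0, 0, 0, 0, 9.9], [0, 0, 0, 0, 0, 9.9], [0, 0, 0, 0, 0, 10], [19, -53, 0, 0, 0, 0]], "hand": 0.4}}

```text
time: 10.72
ee_pos: [0.5808, -0.1319, 0.4198]
tcp_rot: [0.0, 0.28, 0.96, 0.0]
wrist_force: [-0.5, -0.7, -0.1]
finger_gap: 0.0611
```

Request:
{"method": "apply_moves", "body": {"series": [[19, -53, 0, 0, 0, 0], [19, -54, 0, 0, 0, 0], [20, -54, 10, 0, 0, 0], [0, 0, 40, 0, 0, 0], [0, 0, 0, 0, 0, 0]]}}

```text
time: 11.35
ee_pos: [0.4429, -0.2371, 0.3679]
tcp_rot: [-0.003, 0.281, 0.96, 0.001]
wrist_force: [0.5, 0.7, 0.4]
finger_gap: 0.0608
```

```bash
python3 - <<'E'
from h import *
to([.4435,-.2375,.106],147.5)
acc=[snap("top",f"8_{i}")[0].astype(float) for i in range(6)]
a=np.mean(acc,0);np.save("pics/topavg.npy",a)
crop(a.astype(np.uint8),352,215,400,260,12,"pics/t8z.png")
p,d=snap("side","8");crop(p,320,330,440,450,5,"pics/s8z.png");
E
```

```text
t 11.35 shift(cur tool axes) [-1.3 -0.  97.9] turn [ 0.02 -0.35 -0.12] | shift(final axes) [-0.7  0.  97.9] F [0.5 0.7 0.4] gap 0.0608
```

View pics/t8z.png

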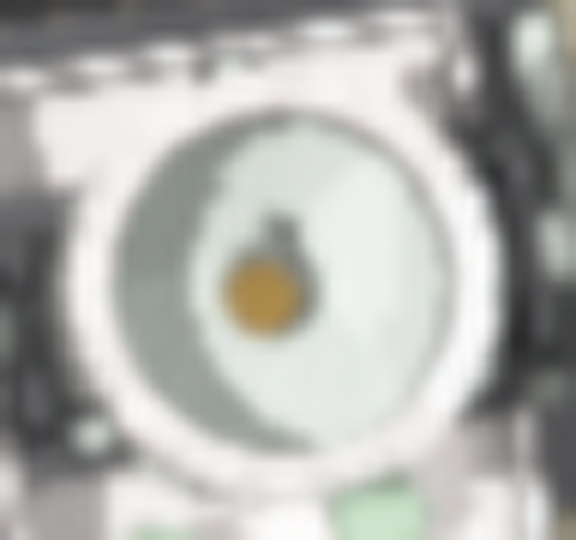

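View pics/s8z.png

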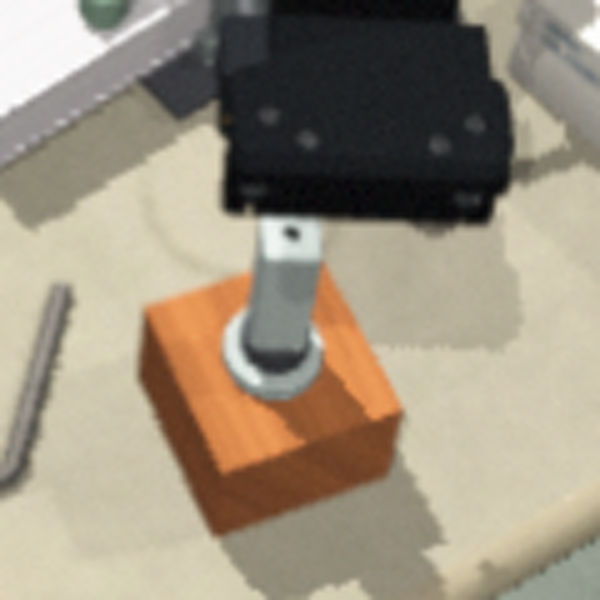

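```bash
python3 - <<'E'
from h import *
a=np.load("pics/topavg.npy").astype(np.uint8)
s=12;c=cv2.resize(a[215:260,352:400],None,fx=s,fy=s,interpolation=cv2.INTER_CUBIC)
g=c[...,2].astype(int) # blue: brass and dark both low
print("expected bore px",pix("top",fx(0,0,.125)))
for th in(165,180,195):
    m=(g<th).astype(np.uint8);k,l,st,ce=cv2.connectedComponentsWithStats(m[200:350,195:340])
    i=1+np.argmax(st[1:,4]);print(th,st[i],ce[i])
    cn=max(cv2.findContours((l==i).astype(np.uint8),cv2.RETR_EXTERNAL,cv2.CHAIN_APPROX_NONE)[0],key=len)[:,0]+[195,200]
    W=np.array([onz("top",((u+.5)/s-.5+352,(v+.5)/s-.5+215),.125) for u,v in cn])
    # circle fit on lower contour points
    cc=W[:,:2].mean(0);sel=W[:,:2]
    for _ in range(8):
        A=np.c_[2*sel,np.ones(len(sel))];f=np.linalg.lstsq(A,(sel**2).sum(1),rcond=None)[0];cc=f[:2];r=np.sqrt(f[2]+cc@cc)
        q=np.hypot(*(W[:,:2]-cc).T);sel=W[q<r+.0012,:2]
    q=W[:,:2]-cc;rr=np.hypot(*q.T);far=q[rr>.0125];
    print("bore",cc,r,"notch maxr",rr.max(),"dir",np.degrees(np.arctan2(far[:,1].mean(),far[:,0].mean())) if len(far) else None,len(far))
    q=W[:,:2]-C;rr=np.hypot(*q.T);far=q[rr>.0125];print("  dir about C",np.degrees(np.arctan2(far[:,1].mean(),far[:,0].mean())) if len(far) else None)
E
```

```text
expected bore px [374.19334176 238.44992703]
165 [  26   17   96  121 8107] [75.43604293 83.88109042]
bore [ 0.53341341 -0.02012918] 0.009982056630181205 notch maxr 0.015476981315821554 dir -12.778434131730698 50
  dir about C -10.29853277444436
180 [  24   12  101  129 9262] [75.43392356 82.72727273]
bore [ 0.53347375 -0.02013807] 0.010623584720784335 notch maxr 0.01634664846451104 dir -11.73107049974003 64
  dir about C -8.981766692912089
195 [   21     8   107   136 10586] [75.21018326 81.55214434]
bore [ 0.53359692 -0.02009295] 0.011338093324027385 notch maxr 0.01706604765330221 dir -11.115700955366625 79
  dir about C -8.25174286220979
```

Request:
{"method": "apply_moves", "body": {"series": [[-1, 0, 35, 0, 0, 0], [0, 0, 35, 0, 0, 0], [0, 0, 24, 0, 0, 0], [0, 0, 4, 0, 0, 0]]}}

```text
time: 12.2
ee_pos: [0.445, -0.2372, 0.2716]
tcp_rot: [-0.001, 0.28, 0.96, 0.001]
wrist_force: [0.3, 0.7, 0.5]
finger_gap: 0.0609
```

```bash
python3 - <<'E'
from h import *
to([.4435,-.2375,.106],147.5)
E
```

```text
t 12.2 shift(cur tool axes) [ 1.1 -1.1  1.6] turn [ 0.01 -0.17  0.02] | shift(final axes) [ 1.1 -1.1  1.6] F [0.3 0.7 0.5] gap 0.0609
```

Bore at (0.5335,-0.0201), fitted r 10.6 mm as it should be, with the keyway at about -12° in world. Gripping the shaft now.

Request:
{"method": "apply_moves", "body": {"series": [[1, -1, 1.5, 0, 0, 0], [0, 0, 0, 0, 0, 0], [0, 0, 0, 0, 0, 0], [0, 0, 0, 0, 0, 0], [0, 0, 0, 0, 0, 0]], "hand": -1, "newtons": 45}}

```text
time: 12.82
ee_pos: [0.444, -0.2381, 0.2716]
tcp_rot: [0.0, 0.28, 0.96, -0.0]
wrist_force: [-0.5, -1.5, 0.3]
finger_gap: 0.0194
```

```bash
python3 - <<'E'
from h import *
to([.4435,-.2375,.106],147.5)
print(bot.read_state()["torque"])
E
```

```text
t 12.825 shift(cur tool axes) [0.7 0.3 1.6] turn [ 0.    0.03 -0.02] | shift(final axes) [0.7 0.3 1.6] F [-0.5 -1.5  0.3] gap 0.0194
[-0.16483039  0.02084078  0.0106712 ]
```

Request:
{"method": "apply_moves", "body": {"series": [[0, 0, -20, 0, 0, 0], [0, 0, -50, 0, 0, 0], [0, 0, -60, 0, 0, 0], [0, 0, -60, 0, 0, 0], [0, 0, 0, 0, 0, 0]]}}

```text
time: 13.45
ee_pos: [0.4447, -0.2386, 0.4673]
tcp_rot: [0.005, 0.28, 0.96, -0.002]
wrist_force: [0.7, -0.4, -3.2]
finger_gap: 0.0199
```

```bash
python3 - <<'E'
from h import *
to([.5335,-.0201,.30],147.5);to([.5335,-.0201,.30],168.3)
for n in("side","top"):
    p,d=snap(n,"9")
    g=cur()[1]-[0,0,.164]
    u,v=pix(n,g-[0,0,.06]).astype(int);print(n,u,v,pix(n,g-[0,0,.1]))
    crop(p,max(u-45,0),v-50,u+45,v+50,6,f"pics/{n[0]}9z.png")
E
```

```text
t 13.45 shift(cur tool axes) [ 42.6 232.    2.7] turn [-0.05  0.61 -0.01] | shift(final axes) [ 42.5 232.    3.3] F [ 0.7 -0.4 -3.2] gap 0.0199
t 13.45 shift(cur tool axes) [ 42.6 232.    2.7] turn [ -0.16   0.59 -20.81] | shift(final axes) [-42.6 232.    3.3] F [ 0.7 -0.4 -3.2] gap 0.0199
side 385 333 [382.48584442 349.35415281]
top 475 272 [470.6901611  272.77412596]
```

View pics/s9z.png

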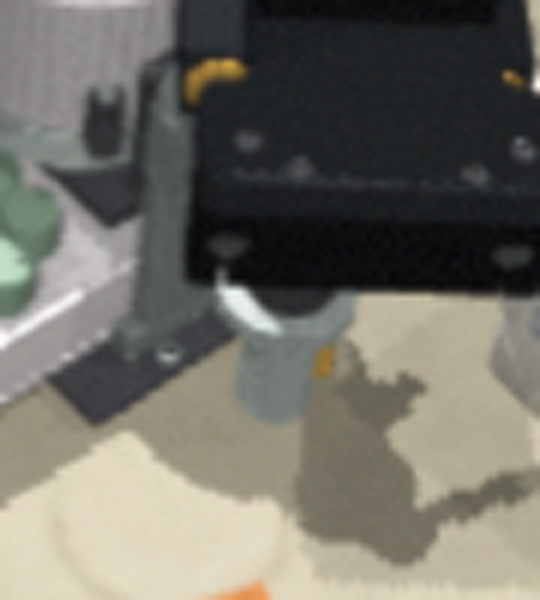

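The shaft is held with the key (brass, 325,360) on the right-hand side as expected. It looks a few pixels off the nominal axis, so I'll measure where its lower end really is.

```bash
python3 - <<'E'
from h import *
from scipy.optimize import least_squares
s,p0,R=cur();g=p0+R.as_matrix()[:,2]*.164;print("grasp",g, "tool z",R.as_matrix()[:,2])
for n in("side","top"):
    d=np.load(f"pics/{n}9.npy");im=np.load(f"pics/{n}9c.npy");P=cloud(n,d).reshape(-1,3);col=im.reshape(-1,3).astype(int)
    m=(np.hypot(P[:,0]-g[0],P[:,1]-g[1])<.04)&(P[:,2]<g[2]-.03)&(P[:,2]>g[2]-.13);Q=P[m];c=col[m]
    print(n,len(Q),Q.min(0),Q.max(0))
    for z0 in np.arange(g[2]-.105,g[2]-.03,.008):
        k=np.abs(Q[:,2]-z0)<.004
        if k.sum()>5:print(round(z0-g[2],3),k.sum(),Q[k].mean(0).round(4),Q[k].min(0).round(4),Q[k].max(0).round(4))
    low=Q[(Q[:,2]<g[2]-.064)&((c[m[m]][:,0]-c[:,2])<40)] if n=="side" else []
    if len(low)>20:
        f=lambda q:np.hypot(low[:,0]-q[0]-q[2]*(low[:,2]-g[2]+.08),low[:,1]-q[1]-q[3]*(low[:,2]-g[2]+.08))-.010
        r=least_squares(f,[g[0],g[1],0,0],loss="soft_l1",f_scale=.001);print("axis at -80mm",r.x,np.abs(r.fun).mean(),len(low), "zmin",low[:,2].min())
E
```

```text
grasp [ 0.44379175 -0.23798715  0.2971093 ] tool z [ 1.23931152e-04 -8.64007783e-05 -9.99999989e-01]
side 371 [ 0.42754963 -0.25820795  0.20164371] [ 0.45786411 -0.2301006   0.26143634]
-0.097 8 [ 0.4411 -0.2448  0.2028] [ 0.4372 -0.2499  0.2016] [ 0.4479 -0.2382  0.204 ]
-0.089 42 [ 0.4419 -0.2457  0.2083] [ 0.4365 -0.25    0.2045] [ 0.452  -0.2353  0.212 ]
-0.081 46 [ 0.4434 -0.2455  0.2165] [ 0.436  -0.2508  0.2122] [ 0.4569 -0.2341  0.2199]
-0.073 50 [ 0.4433 -0.246   0.2242] [ 0.4356 -0.2504  0.2202] [ 0.4579 -0.2372  0.228 ]
-0.065 15 [ 0.4403 -0.2467  0.2307] [ 0.4364 -0.2493  0.229 ] [ 0.4468 -0.2393  0.2343]
-0.057 11 [ 0.4368 -0.2513  0.2432] [ 0.429  -0.2557  0.242 ] [ 0.4536 -0.2431  0.2441]
-0.049 150 [ 0.4388 -0.249   0.2488] [ 0.4275 -0.2582  0.2443] [ 0.4572 -0.2301  0.252 ]
-0.041 43 [ 0.4399 -0.2479  0.2554] [ 0.4307 -0.2532  0.2522] [ 0.4515 -0.2392  0.2596]
-0.033 6 [ 0.4405 -0.2506  0.2609] [ 0.4374 -0.2532  0.2602] [ 0.4452 -0.2489  0.2614]
axis at -80mm [ 0.44667538 -0.23953288 -0.04097389  0.00605182] 0.000566464744184116 145 zmin 0.20164370962626602
top 2 [ 0.44819234 -0.22898591  0.20763719] [ 0.45744265 -0.22768545  0.24619164]
```

View pics/t9z.png

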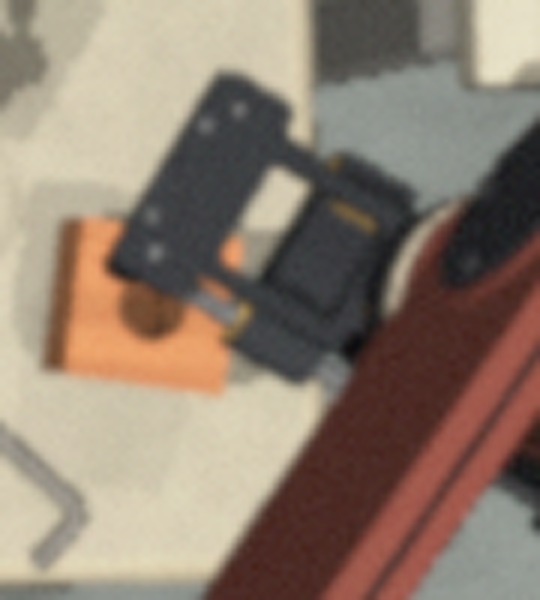

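```bash
cat > ax.py <<'E'
from h import *
from scipy.optimize import least_squares
def axis(N=5,tag="a"):
    fr=[snap("side",f"{tag}{i}") for i in range(N)]
    s,p0,R=cur();T=R.as_matrix();g=p0+T[:,2]*.164
    d=np.mean([f[1] for f in fr],0);im=np.mean([f[0] for f in fr],0)
    crop(im.astype(np.uint8),*(lambda u:(max(int(u[0])-45,0),int(u[1])-50,int(u[0])+45,int(u[1])+50))(pix("side",g-[0,0,.06])),6,f"pics/{tag}z.png")
    sd=np.std([f[1] for f in fr],0)
    P=cloud("side",d).reshape(-1,3);col=im.reshape(-1,3);ok=(sd.ravel()<.006)
    L=(P-g)@T # tool coords rel grasp, z down
    br=(col[:,0]-col[:,2])>45
    m=ok&(np.hypot(L[:,0],L[:,1])<.03)&(L[:,2]>.064)&(L[:,2]<.098)&~br;Q=L[m]
    f=lambda q:np.hypot(Q[:,0]-q[0]-q[2]*(Q[:,2]-.08),Q[:,1]-q[1]-q[3]*(Q[:,2]-.08))-.010
    r=least_squares(f,[0,0,0,0],loss="soft_l1",f_scale=.0007);print("lower axis tool xy at +80mm (mm)",(r.x[:2]*1e3).round(2),"slope",r.x[2:].round(4),np.abs(r.fun).mean(),len(Q))
    m=ok&(np.hypot(L[:,0],L[:,1])<.025)&(L[:,2]>.04)&(L[:,2]<.056);Q=L[m]
    A=np.c_[Q[:,:2],np.ones(len(Q))];w=np.ones(len(Q),bool)
    for _ in range(6):
        c=np.linalg.lstsq(A[w],Q[w,2],rcond=None)[0];e=Q[:,2]-A@c;w=np.abs(e)<.0025
    print("collar top plane z=",c,"n",w.sum())
    b=L[ok&br&(np.hypot(L[:,0],L[:,1])<.025)&(L[:,2]>.055)&(L[:,2]<.1)]
    if len(b):print("key pts tool",len(b),b.mean(0).round(4))
    print("F",s["wrist_force"].round(1),"tau",s["torque"].round(3),"gap",s["finger_gap"],"t",s["time"])
    return g,T
if __name__=="__main__":
    import sys;axis(tag=sys.argv[1])
E
python3 ax.py a
```

```text
lower axis tool xy at +80mm (mm) [0.36 0.58] slope [0.0038 0.0042] 0.0002668832481883537 117
collar top plane z= [ 0.01326101 -0.08041806  0.05254762] n 108
key pts tool 8 [-0.0114 -0.0024  0.0818]
F [-0.5  0.4 -3.4] tau [-0.04   0.032 -0.037] gap 0.019931617232336486 t 13.8
```

View pics/az.png

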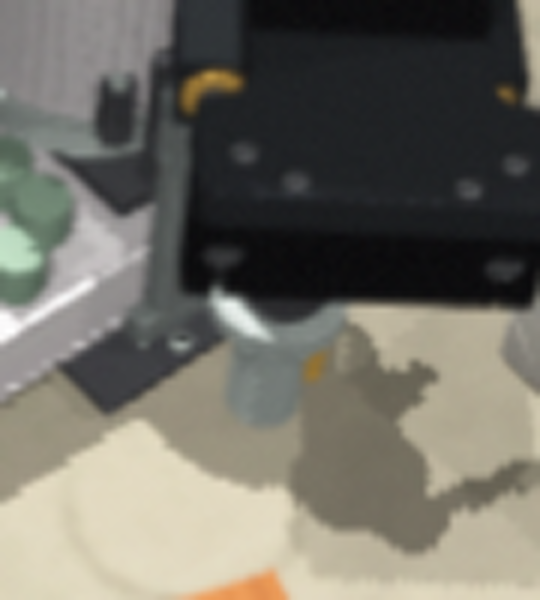

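After settling, the shaft is straight in the grip (offset 0.4/0.6 mm). Turning toward the keyway angle and moving over the pulley.

Request:
{"method": "apply_moves", "body": {"series": [[0, 0, 0, 0, 0, -10.4], [0, 0, 0, 0, 0, -10.4], [-10, 55, 0, 0, 0, 0], [-11, 59, 0, 0, 0, 0], [-11, 59, 0, 0, 0, 0]]}}

```text
time: 14.42
ee_pos: [0.5106, -0.0737, 0.4602]
tcp_rot: [-0.001, 0.103, 0.995, 0.0]
wrist_force: [1.1, -0.7, -1.9]
finger_gap: 0.0199
```

Request:
{"method": "apply_moves", "body": {"series": [[-11, 58, 0, 0, 0, 0], [0, 0, 0, 0, 0, 0], [0, 0, 0, 0, 0, 0], [0, 0, 0, 0, 0, 0]]}}

```text
time: 14.92
ee_pos: [0.5326, -0.0218, 0.4608]
tcp_rot: [-0.0, 0.103, 0.995, -0.0]
wrist_force: [-0.4, 0.1, -1.7]
finger_gap: 0.0196
```

```bash
python3 - <<'E'
from h import *
to([.5337,-.0204,.285],168.3)
E
python3 ax.py b
```

```text
t 14.925 shift(cur tool axes) [-0.8  1.6 11.8] turn [-0.02 -0.05 -0.11] | shift(final axes) [-0.8  1.6 11.8] F [-0.4  0.1 -1.7] gap 0.0196
lower axis tool xy at +80mm (mm) [-0.98  0.12] slope [-0.004   0.0076] 0.00045187898067174516 122
collar top plane z= [0.04346854 0.20152791 0.05160646] n 53
key pts tool 7 [-0.0122 -0.0029  0.0819]
F [ 0.4 -0.9 -2.6] tau [-0.032 -0.076 -0.019] gap 0.01977902577213191 t 15.175
```

View pics/bz.png

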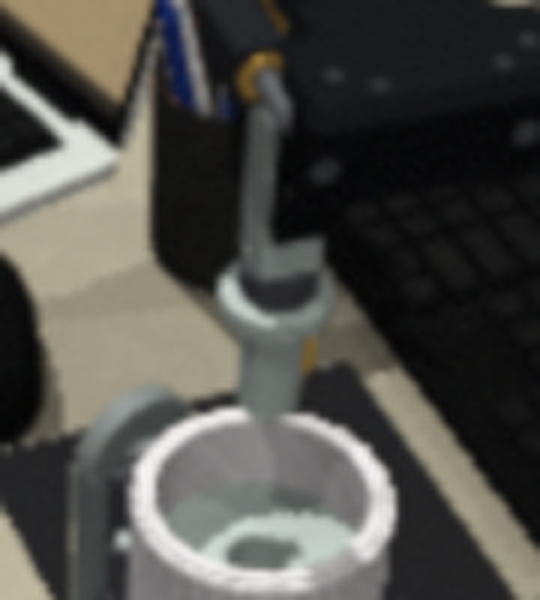

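The shaft stands straight, and the same view shows the bore. I'll measure the bore with the side camera too, so that camera bias cancels.

```bash
python3 - <<'E'
from h import *
a=np.mean([np.load(f"pics/sideb{i}c.npy").astype(float) for i in range(5)],0).astype(np.uint8)
e=pix("side",[.534,-.0205,.125]);print(e)
u0,v0=int(e[0])-20,int(e[1])-16;s=12
c=cv2.resize(a[v0:v0+32,u0:u0+40],None,fx=s,fy=s,interpolation=cv2.INTER_CUBIC);cv2.imwrite("pics/bore_s.png",c[...,::-1])
g=c[...,1].astype(int)
for th in(140,155,170):
    m=(g<th).astype(np.uint8);k,l,st,ce=cv2.connectedComponentsWithStats(m)
    j=l[16*s,20*s];
    if j==0: print(th,"none");continue
    print(th,st[j],ce[j])
    cn=max(cv2.findContours((l==j).astype(np.uint8),cv2.RETR_EXTERNAL,cv2.CHAIN_APPROX_NONE)[0],key=len)[:,0]
    W=np.array([onz("side",((u+.5)/s-.5+u0,(v+.5)/s-.5+v0),.125) for u,v in cn])[:,:2]
    sel=W
    for _ in range(10):
        A=np.c_[2*sel,np.ones(len(sel))];f=np.linalg.lstsq(A,(sel**2).sum(1),rcond=None)[0];cc=f[:2];r=np.sqrt(f[2]+cc@cc)
        q=np.hypot(*(W-cc).T);sel=W[q<r+.0012]
    q=W-cc;rr=np.hypot(*q.T);far=q[rr>.0128];print(cc,r,rr.max(),np.degrees(np.arctan2(*far.mean(0)[::-1])) if len(far) else '')
E
```

```text
[353.18106603 276.9795577 ]
140 [ 192  176  139   61 6502] [258.57043986 206.37896032]
[ 0.53737652 -0.02180946] 0.0073278970173664615 0.013163345531001363 159.11430787931928
155 [ 189  173  146   67 7523] [259.55230626 205.78758474]
[ 0.53743121 -0.02159948] 0.008040939806612492 0.013637211129920343 159.36116191873398
170 [ 187  170  153   72 8601] [260.77060807 205.22846181]
[ 0.53758272 -0.02151039] 0.008678206458924854 0.014214401186827737 159.36667381169076
```

View pics/bore_s.png

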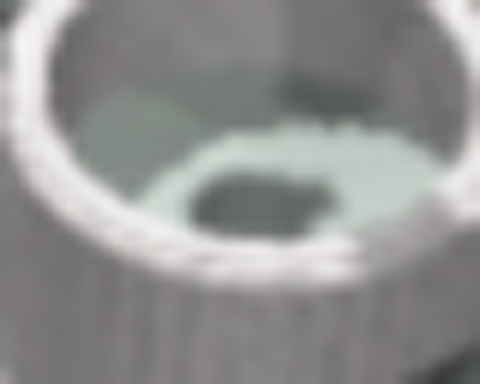

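The rim partly hides the bore's near edge here, so I'll trust the top view and probe for the rest. Descending to just above the floor.

Request:
{"method": "apply_moves", "body": {"series": [[-1, 1.5, 20, 0, 0, 0], [0, 0, 25, 0, 0, 0], [0, 0, 15, 0, 0, 0], [0, 0, 0, 0, 0, 0], [0, 0, 0, 0, 0, 0]]}}

```text
time: 15.8
ee_pos: [0.5345, -0.0194, 0.402]
tcp_rot: [0.0, 0.102, 0.995, -0.0]
wrist_force: [-0.3, 0.7, -1.5]
finger_gap: 0.0196
```

```bash
python3 - <<'E'
from h import *
to([.5337,-.0204,.2266],168.3)
p,d=snap("side","c");u,v=pix("side",[.534,-.02,.15]).astype(int);crop(p,u-40,v-40,u+40,v+35,8,"pics/cz.png")
E
```

```text
t 15.8 shift(cur tool axes) [ 0.6 -1.1 11.4] turn [ 0.    0.06 -0.01] | shift(final axes) [ 0.5 -1.1 11.4] F [-0.3  0.7 -1.5] gap 0.0196
```

View pics/cz.png

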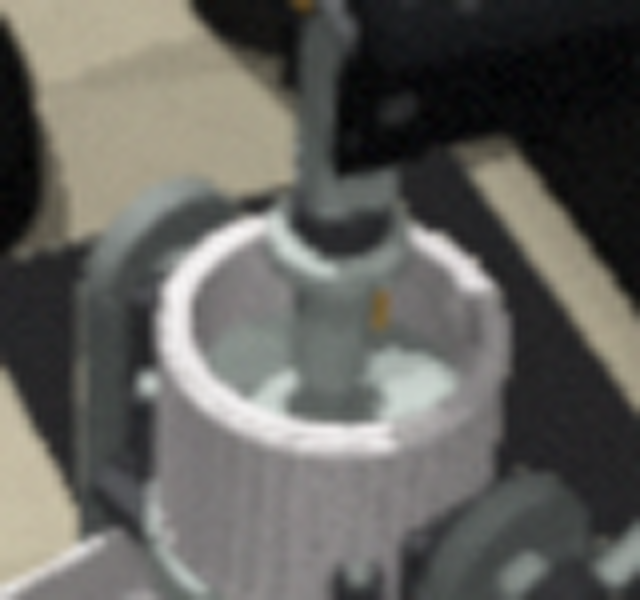

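The shaft's end is right above the bore. Descending slowly.

Request:
{"method": "apply_moves", "body": {"series": [[0.3, -0.7, 6, 0, 0, 0], [0, 0, 4, 0, 0, 0], [0, 0, 3, 0, 0, 0], [0, 0, 3, 0, 0, 0], [0, 0, 0, 0, 0, 0]]}}

```text
time: 16.48
ee_pos: [0.5339, -0.02, 0.3852]
tcp_rot: [0.0, 0.102, 0.995, -0.0]
wrist_force: [1.0, -0.7, -2.3]
finger_gap: 0.02
```

```bash
python3 - <<'E'
from h import *
to([.5337,-.0204,.2266],168.3);print(bot.read_state()["torque"])
E
```

```text
t 16.475 shift(cur tool axes) [ 0.1 -0.4 -5.4] turn [-0.    0.03 -0.01] | shift(final axes) [ 0.1 -0.4 -5.4] F [ 1.  -0.7 -2.3] gap 0.02
[-0.12165235 -0.33150373 -0.01086952]
```

It entered the bore with no axial load. Continuing down to the key.

Request:
{"method": "apply_moves", "body": {"series": [[0, 0, 3, 0, 0, 0], [0, 0, 3, 0, 0, 0], [0, 0, 3, 0, 0, 0], [0, 0, 2, 0, 0, 0], [0, 0, 0, 0, 0, 0]]}}

```text
time: 17.1
ee_pos: [0.5338, -0.02, 0.3741]
tcp_rot: [0.0, 0.102, 0.995, -0.0]
wrist_force: [2.6, -0.4, -3.6]
finger_gap: 0.0197
```

```bash
python3 - <<'E'
from h import *
to([.5337,-.0204,.183],168.3);print(bot.read_state()["torque"])
E
```

```text
t 17.1 shift(cur tool axes) [ 0.1 -0.4 27.1] turn [ 0.    0.01 -0.02] | shift(final axes) [ 0.1 -0.4 27.1] F [ 2.6 -0.4 -3.6] gap 0.0197
[-0.13316701 -0.68759179  0.03804054]
```

Request:
{"method": "apply_moves", "body": {"series": [[-0.5, 0, 2, 0, 0, 0], [0, 0, 2, 0, 0, 0], [0, 0, 2, 0, 0, 0], [0, 0, 0, 0, 0, 0]]}}

```text
time: 17.6
ee_pos: [0.5342, -0.0201, 0.368]
tcp_rot: [-0.0, 0.102, 0.995, 0.0]
wrist_force: [1.9, 0.2, -3.8]
finger_gap: 0.0198
```

```bash
python3 - <<'E'
from h import *
to([.5337,-.0204,.183],168.3);print(bot.read_state()["torque"])
p,d=snap("side","d");u,v=pix("side",[.534,-.02,.15]).astype(int);crop(p,u-40,v-40,u+40,v+35,8,"pics/dz.png")
E
```

```text
t 17.6 shift(cur tool axes) [ 0.4 -0.4 21. ] turn [ 0.   -0.03 -0.02] | shift(final axes) [ 0.4 -0.4 21. ] F [ 1.9  0.2 -3.8] gap 0.0198
[-0.11315254 -0.40881578  0.00723939]
```

View pics/dz.png

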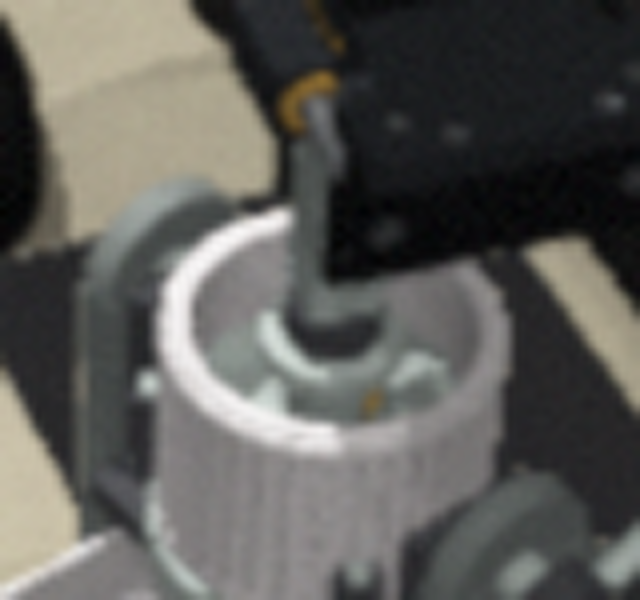

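Depth is about 22 mm with no axial resistance, so the key has slipped into the keyway. Pressing on.

Request:
{"method": "apply_moves", "body": {"series": [[-0.3, 0, 3, 0, 0, 0], [0, 0, 3, 0, 0, 0], [0, 0, 3, 0, 0, 0], [0, 0, 3, 0, 0, 0], [0, 0, 0, 0, 0, 0]]}}

```text
time: 18.27
ee_pos: [0.5346, -0.0201, 0.3566]
tcp_rot: [0.0, 0.102, 0.995, 0.0]
wrist_force: [-1.2, 0.6, -0.4]
finger_gap: 0.0196
```

Request:
{"method": "apply_moves", "body": {"series": [[0, 0, 3, 0, 0, 0], [0, 0, 2, 0, 0, 0], [0, 0, 2, 0, 0, 0], [0, 0, 0, 0, 0, 0]], "newtons": 58}}

```text
time: 18.77
ee_pos: [0.5346, -0.0202, 0.3495]
tcp_rot: [0.0, 0.102, 0.995, -0.0]
wrist_force: [-1.5, 0.5, 4.3]
finger_gap: 0.0195
```

```bash
python3 - <<'E'
from h import *
to([.5337,-.0204,.183],168.3);print(bot.read_state()["torque"])
E
```

```text
t 18.775 shift(cur tool axes) [ 0.9 -0.4  2.5] turn [ 0.    0.02 -0.01] | shift(final axes) [ 0.9 -0.4  2.5] F [-1.5  0.5  4.3] gap 0.0195
[ 0.05540557  0.25586142 -0.00525463]
```

The ejector spring is engaged (about 7 N net). Now seating the collar.

Request:
{"method": "apply_moves", "body": {"series": [[0, 0, 1, 0, 0, 0], [0, 0, 1, 0, 0, 0], [0, 0, 0, 0, 0, 0]]}}

```text
time: 19.15
ee_pos: [0.5347, -0.0201, 0.3486]
tcp_rot: [0.0, 0.102, 0.995, -0.0]
wrist_force: [-4.0, 1.0, 9.9]
finger_gap: 0.0195
```

Request:
{"method": "apply_moves", "body": {"series": [[0.3, 0, 1, 0, 0, 0], [0, 0, 1, 0, 0, 0], [0, 0, 0, 0, 0, 0]]}}

```text
time: 19.52
ee_pos: [0.5346, -0.0201, 0.3485]
tcp_rot: [0.001, 0.102, 0.995, -0.0]
wrist_force: [-8.2, 0.7, 20.3]
finger_gap: 0.0198
```

```bash
python3 - <<'E'
from h import *
to([.5337,-.0204,.183],168.3);print(bot.read_state()["torque"])
p,d=snap("side","e");u,v=pix("side",[.534,-.02,.15]).astype(int);crop(p,u-40,v-40,u+40,v+35,8,"pics/ez.png")
E
```

```text
t 19.525 shift(cur tool axes) [ 0.8 -0.5  1.5] turn [-0.01  0.11 -0.  ] | shift(final axes) [ 0.8 -0.5  1.5] F [-8.2  0.7 20.3] gap 0.0198
[ 0.29807181  1.64420722 -0.04092584]
```

View pics/ez.png

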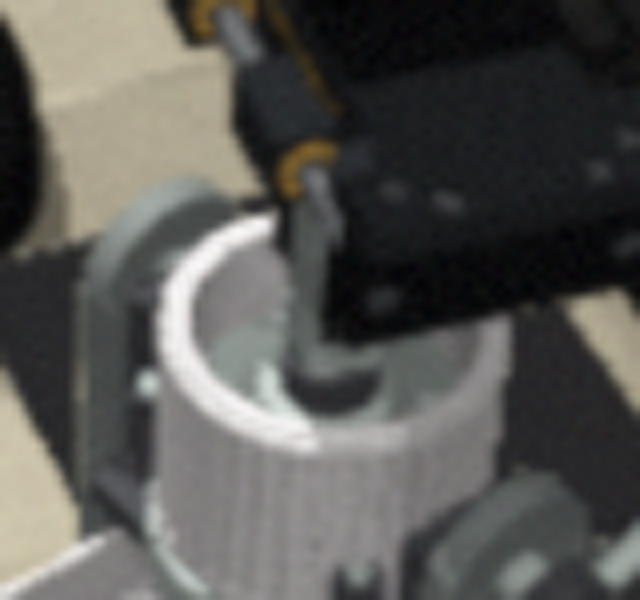

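Travel stopped at TCP z 0.3485, where home predicts 0.3486, and the force rose from 10 to 20 N without further motion. The collar is seated. I'll ease the side load and do a final check.

Request:
{"method": "apply_moves", "body": {"series": [[0.7, 0, 0, 0, 0, 0], [0, 0, 0, 0, 0, 0], [0, 0, 0, 0, 0, 0], [0, 0, 0, 0, 0, 0], [0, 0, 0, 0, 0, 0]]}}

```text
time: 20.2
ee_pos: [0.5342, -0.02, 0.3485]
tcp_rot: [0.002, 0.102, 0.995, -0.0]
wrist_force: [-5.6, 0.8, 19.0]
finger_gap: 0.0194
```

```bash
python3 - <<'E'
from h import *
to([.5337,-.0204,.183],168.3)
p,d=snap("side","f");v,x=np.nonzero(red(p));k=(x>400)&(x<430)&(v>255)&(v<290);print("ball",x[k].mean(),v[k].mean())
p0=np.load("pics/side0c.npy")
for nm,(a,b,c,e) in dict(loupe=(240,235,268,268),caliper=(175,195,245,245),hex=(300,380,340,430)).items():
    print(nm,np.abs(p[b:e,a:c].astype(int)-p0[b:e,a:c]).mean())
crop(p,170,180,470,440,2.4,"pics/fz.png")
E
```

```text
t 20.2 shift(cur tool axes) [ 0.4 -0.5  1.5] turn [-0.    0.19 -0.01] | shift(final axes) [ 0.4 -0.5  1.5] F [-5.6  0.8 19. ] gap 0.0194
ball 414.70344827586206 273.77241379310345
loupe 9.012626262626263
caliper 23.51752380952381
hex 20.235666666666667
```

View pics/fz.png

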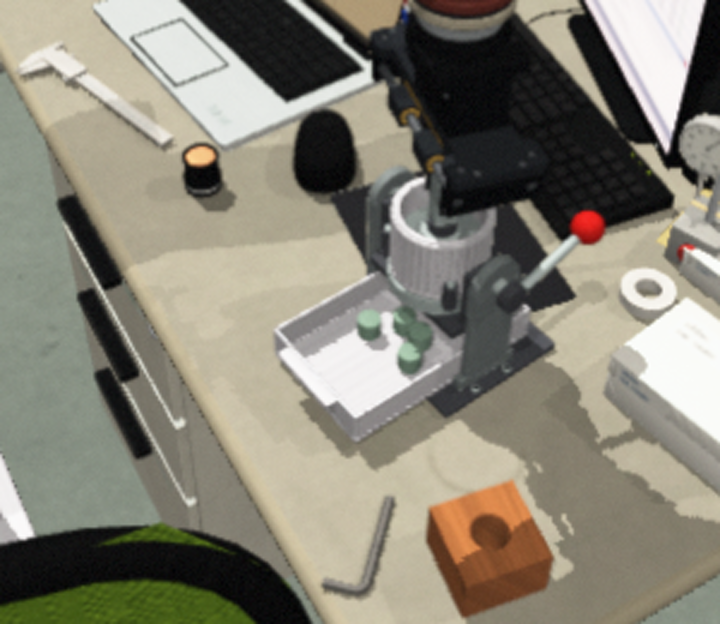

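The lever is upright (ball at 414.7,273.8, as at the start). The four chips are in the tray, and the loupe, caliper and hex key are at their original pixels; the brightness differences are shadows. Handing in.

```bash
python3 -c "
from h import *
print(bot.close_job()); s=bot.read_state(); print(s['time'],s['ee_pos'],s['wrist_force'],s['finger_gap'])"
```

```text
the job is handed in; nothing more can be done
None
the job is handed in; nothing more can be done
```

The job is done and handed in at about 20 s of the 72 s allowed. The arm is still gripping the shaft and pressing it home.

- **Chips:** I pulled the lever over to its stop. All four chips show in the tray in the last picture, and the cup was empty when I looked before inserting the shaft.
- **Lever:** On the way back the ball slid partly out of the jaws, so I stopped and gripped it again. The lever then went back to its stop, and the ball ended on the pixel where it started.
- **Shaft:** I turned the shaft to the keyway angle I had measured from above, about -12°. The key went in at the first try, with no searching needed.
- **Seating:** The spring pushed back with about 7 N. Travel then stopped at TCP height 0.3485 m, against 0.3486 m worked out for the collar on the floor. Pressing harder raised the wrist reading from 10 to 19–20 N without more than 0.1 mm of movement.

At hand-in:

- **Grip:** The grip is set to 58 N. The gap reads 19.4 mm on the 20 mm square drive end.
- **Side load:** About 6 N of side load remains at the wrist.
- **Other items:** The loupe, caliper and hex key lie where they were. I confirmed that by eye, because shadows spoiled the image comparison.

Two measurements disagreed: one depth reading, taken while the arm was still swinging, suggested a tilted shaft, but a settled one did not. The side camera's view of the bore was partly hidden, so I relied on the top camera for it.

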